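Show the opal ball in front of the picture lamp

TASK

Gently set the opal glass ball from its ring stand into the round dimple of the oak tray. Then slide the tray along its rail, with the ball riding in it, until the middle of the dimple is squarely in line with the pointer on the foot of the picture lamp, and let go. Do not drop the ball, and leave the tumbler, decanter and bottle opener where they are.

Things in the scene. Friction and masses are not known exactly. Their poses are not given: they have to be found in the camera images.
- ball_center (a point): Centre of the loose opal (off-white) glass ball, 60 mm in diameter, about 90 g. It starts resting on a small fixed oak ring stand (50 mm across, 24 mm high), its centre 47 mm above the ledge.
- pocket (a point): Centre of the mouth of the tray's round dimple (38 mm across, 12 mm deep), level with the tray's flat top, 52 mm above the ledge. Axes as the rail's. A seated ball has its centre 23 mm above this point. The oak tray is shaped like a cheeseboard: a plate 104 (x) by 116 (y) by 16 mm around the dimple, and a neck 46 mm wide reaching to 137 mm from the dimple's centre towards -y.
- tray_knob (a point): Centre (half-way up) of the upright steel knob fixed on the tray's neck: a plain cylinder 26 mm in diameter and 50 mm high, standing on the tray's top (from 52 to 102 mm above the ledge), 105 mm from the dimple's centre towards -y of the rail. Moves with the tray; made for pushing the tray along.
- tray (a joint): Position of the tray along the rail in m, growing towards +y of the rail, 0 at the middle, stops at -0.17 and +0.17. It slides with about 2 N of friction and stays where it is left.
- rail: Low aluminium rail fixed to the ledge, 460 mm long along its own y axis, 34 mm wide, 20 mm high; origin at ledge level at its middle. Its x axis points away from the robot, towards the lamp's side.
- lamp_pointer (a point): Tip of the narrow brass pointer (12 mm wide and high) on the foot of the picture lamp, fixed beyond the rail, 8 mm clear of the tray's edge; it lies along the rail's x and aims at the rail. Axes as the rail's. The lamp stands near one end of the rail, a dimmer box with a knob near the other. Its post is 128 mm behind the tip; its tube head (120 mm along y, top 106 mm high) starts 119 mm behind it.
- tumbler: Bystander: loose charcoal ceramic tumbler, 76 mm across, 90 mm high, open at the top; origin at the centre of its underside.
- decanter: Bystander: loose lidded glass decanter, 124 mm across, 240 mm high; origin at the centre of its underside.
- opener: Bystander: loose stainless bottle opener lying flat, about 140 mm long along its y, 40 mm wide, 7 mm thick; origin on its underside near its middle.
There are look-alikes about, which are no part of the job. What is shaped like the part that bears ball_center but orange is not meant. What is shaped like the part that bears lamp_pointer but turquoise is not meant.

How it is judged:
By the outcome, as a careful person would: the job done as asked, in the order asked, and still so for the second after the job is handed in, with the robot touching nothing.
It also fails if it takes over 58 s, if anything falls off the work surface, if the arm or the gripper's body presses on something with over 40 N, if the wrist force passes 120 N, or if a joint passes its speed limit or range.

ROBOT

A 6-joint arm with a two-finger parallel gripper is mounted at the origin on the work surface. World frame = base frame: x ahead of the robot, y to its left, z up, the work surface at z = 0. Lengths are in mm, angles in rad, forces in N, time in s.
With the tool pointing down it reaches from about 225 to 875 mm from the base axis. Payload 3.4 kg.
Tool frame: the origin (TCP) lies at the very end of the fingers, on their centre line; the grasp point (between the pads) lies 19 mm behind it (r.grasp_offset is the distance from the TCP to the grasp point, in mm); z points along the fingers, x is the direction in which the jaws open and shut, and the axes are right-handed (so a half turn about z gives the same grasp; the last joint's range is limited). The gripper opens to 85 mm and grips with 20 to 120 N. Pads are 22 mm wide; open, the fingers measure 114 mm over their backs; the gripper's body (76 mm by 85 mm) begins 54 mm behind the grasp point. The pads swing forward as they close: fully open they stand 13 mm farther back than shut.
Start: joints at [-1.422, 0.276, 1.505, -0, 1.361, -0.121], TCP at [153.257, -554.234, 231.328] pointing down, gripper open.
Joint ranges: [-2.89, 2.89], [-0.75, 2.08], [0.22, 2.7], [-1.18, 4.32], [0.11, 2.71], [-2.7, 2.7]. Speed limits (rad/s): [2.57, 2.57, 3.14, 3.14, 3.14, 3.14].

INTERFACE

Orientations are given as [roll, pitch, yaw] about the fixed x, y, z axes, in that order (R = Rz(yaw) Ry(pitch) Rx(roll)).
In Python, from workcell import r, vision gives the robot as it stands.
- The arm moves only by the shell command python3 -m pendant 'ROWS' [OPENING] [FORCE]. ROWS is JSON, a list of rows, each a list of 2 entries, a list of its own where there are three numbers: the shift along the world's x, y, z in m, then the turn, a rotation vector about the world's x, y, z in degrees. In form: [[[tx, ty, tz], [wx, wy, wz]], ...]. A call has 1 to 20 rows; each row shifts and turns the pose as measured when the row begins; what a row does not reach is not made up. A row lasts 1/10 s, in which the tool goes at most 50 mm and 8.59 degrees, less where a joint would pass 70% of its speed; a pose out of reach is approached as far as the arm can. A call with a gripper value outside its range is refused whole. OPENING is the opening in per cent of the stroke, from 0 (shut) to 100 (fully open), set as the call begins (- or left out, the last holds). The fingers move at their own pace and stop on an object; FORCE is the grip in N (left out, the last holds). Time passes only in rows, so rows that do not move let the fingers close. It gives the time, the measured TCP pose, the force and the opening at its end, in the units of the state.
- r.get_state(): the state, without advancing time (a new reading comes with each control period).
- vision.capture(name): name is "side" or "top" or "wrist"; returns the picture (384x512x3 uint8, red, green, blue); there is no depth.
- vision.camera_info(name): a dict with "intrinsics" (3x3 intrinsics, pixels), "world_from_camera" (4x4, takes a point from camera to world coordinates); the wrist camera has in their place "hand_eye" (4x4, takes a point from camera to tool coordinates, whose origin is the TCP and whose axes are the tool frame's). Camera axes: x right, y up, looking along -z (the intrinsics and any distortion apply to the point x, -y, -z); pixel columns grow to the right and rows downward; lengths in mm; the calibration is good to about 2 mm. A picture is of the moment at which its call begins: read the wrist's pose just before it. camera_info takes no time and is no camera call.
- r.finish_job(): hands the job in, once; it reports no verdict.
The state is a dict: "time": time; "qpos": joint angles; "joint_vel": joint speeds; "joint_torque": joint torques, N m; "tool_pos": TCP position; "ee_rot": TCP orientation; "wrist_force": force on the tool from outside, world axes, zero at the start; "torque": the same for the moment, N m; "grip_width": finger opening in mm.
Only numpy, scipy, OpenCV 4.12 (cv2) and the standard library are available. Lean on these libraries where they do the work, as an engineer would, in place of code of your own. Each camera call takes 0.05 s, during which the arm holds its last target.

## Working session

There is one attempt and no reset: what is moved stays moved. The work goes in short steps, Python scripts to look and compute and a shell command to move; the robot and the scene stay as the last step left them, time stands still between calls to the robot, and variables do not carry over. Pictures are saved under pics/ and viewed, and the job is handed in when it is done.

```bash
mkdir -p pics; ls
python3 - <<'E'
from workcell import r, vision
import cv2,json
s=r.get_state(); print(s)
for n in ("side","top","wrist"):
    cv2.imwrite(f"pics/{n}0.png",vision.capture(n)[:,:,::-1]); i=vision.camera_info(n); print(n,{k:(v.round(3).tolist() if hasattr(v,'round') else v) for k,v in i.items()})
E
```

```text
pics
{'time': 0.0, 'qpos': array([-1.42197668e+00,  2.76581190e-01,  1.50615124e+00, -2.73826950e-07,
        1.36071740e+00, -1.21004625e-01]), 'joint_vel': array([ 6.55536807e-05,  7.30333539e-04,  1.77407811e-03,  3.42470856e-05,
        7.93266041e-05, -2.08602866e-04]), 'joint_torque': array([-5.34507744e-04, -4.16777372e+01, -2.45803517e+01, -2.97822526e-04,
        1.12291003e-02,  1.22133036e-05]), 'tool_pos': array([ 153.18386026, -553.65392555,  230.44038592]), 'ee_rot': array([-3.14136874e+00,  1.84362759e-03, -1.30097179e+00]), 'wrist_force': array([ 0.20924608,  0.95467628, -0.66077533]), 'torque': array([0.03325849, 0.0341112 , 0.04746783]), 'grip_width': 85.41249449293974}
side {'intrinsics': [[350.519, 0.0, 260.145], [0.0, 350.519, 190.862], [0.0, 0.0, 1.0]], 'world_from_camera': [[0.992, 0.076, -0.104, 331.8], [-0.129, 0.57, -0.812, -736.943], [-0.002, 0.818, 0.575, 632.824], [0.0, 0.0, 0.0, 1.0]]}
top {'intrinsics': [[396.528, 0.0, 255.778], [0.0, 396.528, 189.565], [0.0, 0.0, 1.0]], 'world_from_camera': [[-0.027, 0.993, -0.115, 344.267], [-1.0, -0.026, 0.013, 69.996], [0.01, 0.116, 0.993, 977.179], [0.0, 0.0, 0.0, 1.0]]}
wrist {'intrinsics': [[289.063, 0.0, 257.536], [0.0, 289.063, 191.785], [0.0, 0.0, 1.0]], 'hand_eye': [[1.0, 0.0, 0.001, -1.145], [0.001, -0.955, -0.297, -75.296], [0.001, 0.297, -0.955, -142.476], [0.0, 0.0, 0.0, 1.0]]}
```

View pics/side0.png

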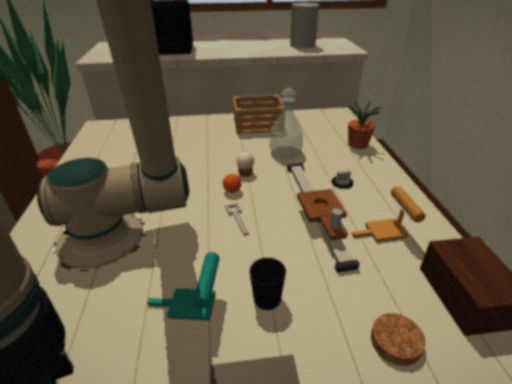

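View pics/top0.png

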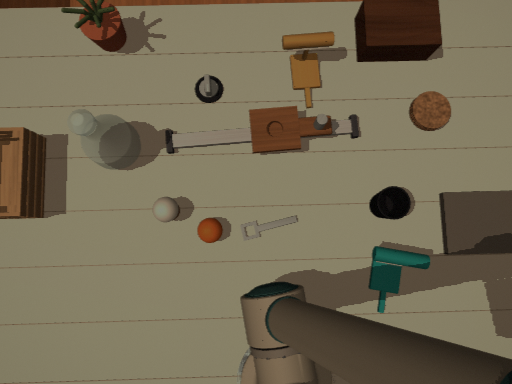

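View pics/wrist0.png

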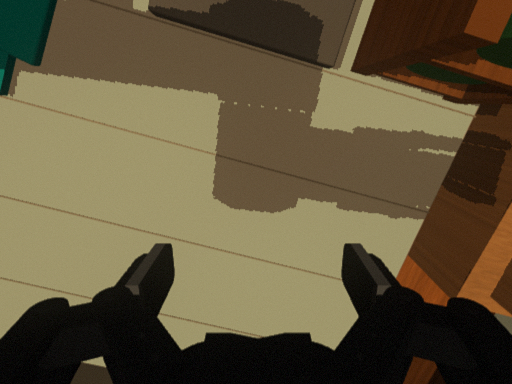

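The off-white ball is at top-view (165,209), and the orange look-alike at (210,230). The brass lamp's pointer tip is near (309,106), and the turquoise look-alike lamp near (385,275). The off-white ball and the brass lamp beyond the rail fit the description. I'll confirm both in enlarged crops.

Run:
```python
import cv2
t=cv2.imread("pics/top0.png")
cv2.imwrite("pics/c1.png",cv2.resize(t[20:170,160:360],None,fx=4,fy=4,interpolation=cv2.INTER_CUBIC))
cv2.imwrite("pics/c2.png",cv2.resize(t[160:260,100:240],None,fx=5,fy=5,interpolation=cv2.INTER_CUBIC))
s=cv2.imread("pics/side0.png")
cv2.imwrite("pics/c3.png",cv2.resize(s[140:280,220:430],None,fx=3.8,fy=3.8,interpolation=cv2.INTER_CUBIC))
```

```text
(no output)
```

View pics/c1.png

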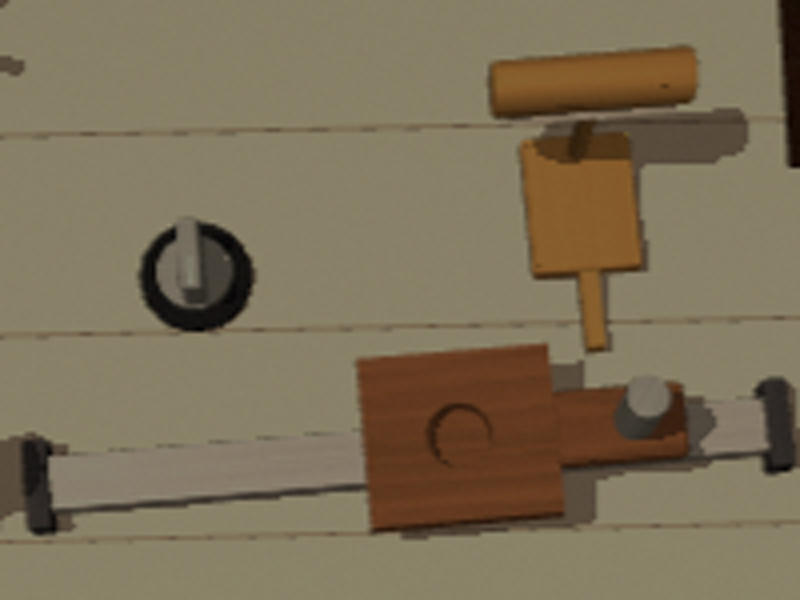

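View pics/c2.png

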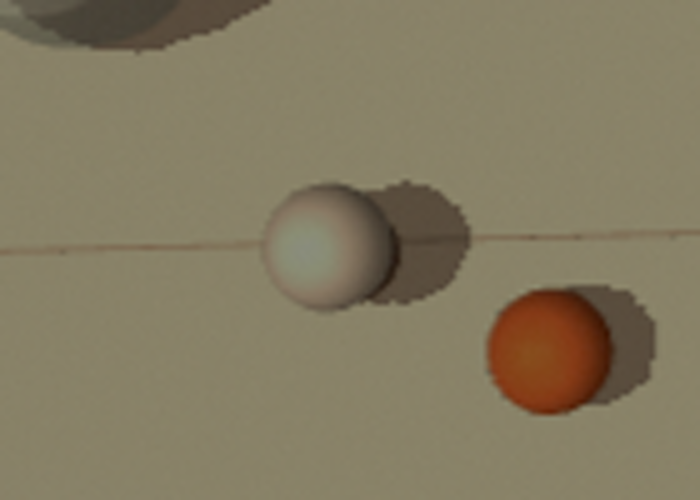

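View pics/c3.png

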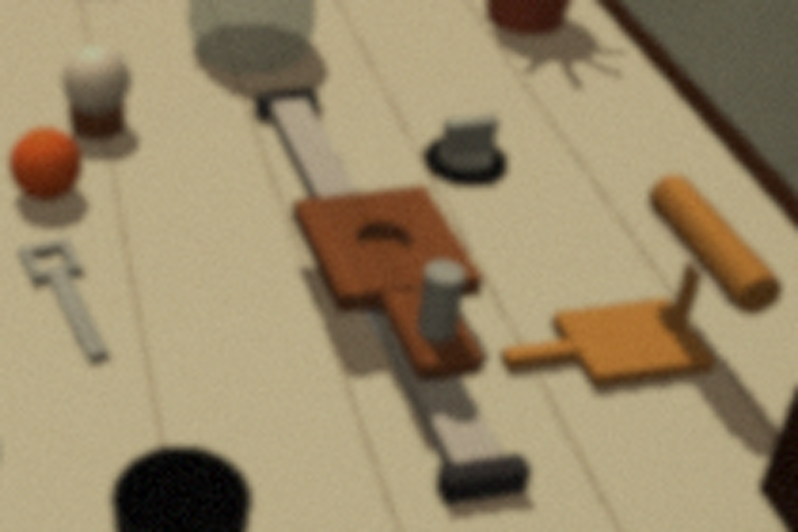

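The crops confirm the off-white ball sits on an oak ring stand at top (165.2,209), and the amber/brass lamp's pointer tip is at crop (597,350). Now I'll triangulate.

```bash
cat > h.py <<'E'
import numpy as np, cv2
from workcell import r, vision
from scipy.spatial.transform import Rotation as Ro
def pose():
    s=r.get_state(); T=np.eye(4); T[:3,:3]=Ro.from_euler('xyz',s['ee_rot']).as_matrix(); T[:3,3]=s['tool_pos']; return T
def cam(n,T=None):
    i=vision.camera_info(n); K=np.array(i['intrinsics'])
    W=np.array(i['world_from_camera']) if n!='wrist' else T@np.array(i['hand_eye'])
    return K,W,{k:v for k,v in i.items() if k not in('intrinsics','world_from_camera','hand_eye')}
def ray(n,uv,T=None):
    K,W,_=cam(n,T); d=np.linalg.inv(K)@[uv[0],uv[1],1]; d=W[:3,:3]@(d*[1,-1,-1]); return W[:3,3],d/np.linalg.norm(d)
def atz(n,uv,z,T=None):
    o,d=ray(n,uv,T); return o+d*(z-o[2])/d[2]
def proj(n,p,T=None):
    K,W,_=cam(n,T); c=np.linalg.inv(W)@np.append(p,1); c=K@(c[:3]*[1,-1,-1]); return c[:2]/c[2]
def tri(*rays):
    A=0;b=0
    for o,d in rays:
        P=np.eye(3)-np.outer(d,d); A=A+P; b=b+P@o
    x=np.linalg.solve(A,b); return x,[np.linalg.norm((np.eye(3)-np.outer(d,d))@(x-o)) for o,d in rays]
E
python3 - <<'E'
from h import *
np.set_printoptions(precision=1,suppress=True)
c1=lambda x,y:((x+.5)/4-.5+160,(y+.5)/4-.5+20)
c2=lambda x,y:((x+.5)/5-.5+100,(y+.5)/5-.5+160)
c3=lambda x,y:((x+.5)/3.8-.5+220,(y+.5)/3.8-.5+140)
print(cam('top')[2],cam('wrist')[2].keys())
cs=np.array([atz('top',c1(*p),52) for p in [(357,360),(547,345),(563,515),(372,531)]]); print(cs, cs.mean(0))
print('dimple',atz('top',c1(460,435),52))
a=atz('top',c1(39,485),20);b=atz('top',c1(778,425),20);print('rail',a,b,(a+b)/2,np.linalg.norm(a-b),np.degrees(np.arctan2(*(a-b)[[1,0]])))
e1=cs[0]-cs[1];e2=cs[3]-cs[2];print(np.degrees(np.arctan2(e1[1],e1[0])),np.degrees(np.arctan2(e2[1],e2[0])))
f=cs[0]-cs[3];print(np.degrees(np.arctan2(f[1],f[0])))
print('ball',atz('top',c2(328,247),47),atz('side',c3(96,80),47),tri(ray('top',c2(328,247)),ray('side',c3(96,80))))
for z in (12,44,52):print('ptr',z,atz('top',c1(597,350),z),atz('side',c3(507,352),z), atz('top',c1(591,272),z))
print('knobtop',atz('top',c1(649,396),102),atz('side',c3(445,268),102))
print('decanter',atz('side',c3(255,50),0),'opener',atz('top',(268,227),4),'tumbler',atz('top',(395,203),90))
E
```

```text
Traceback (most recent call last):
  File "h.py", line 8, in cam
    W=np.array(i['world_from_camera']) if n!='wrist' else T@np.array(i['hand_eye'])
                                                          ~^~~~~~~~~~~~~~~~~~~~~~~~
ValueError: matmul: Input operand 0 does not have enough dimensions (has 0, gufunc core with signature (n?,k),(k,m?)->(n?,m?) requires 1)
```

Run:
```python
from h import *
np.set_printoptions(precision=1,suppress=True)
c1=lambda x,y:((x+.5)/4-.5+160,(y+.5)/4-.5+20)
c2=lambda x,y:((x+.5)/5-.5+100,(y+.5)/5-.5+160)
c3=lambda x,y:((x+.5)/3.8-.5+220,(y+.5)/3.8-.5+140)
print(cam('top')[2])
cs=np.array([atz('top',c1(*p),52) for p in [(357,360),(547,345),(563,515),(372,531)]]); print(cs, cs.mean(0))
print('dimple',atz('top',c1(460,435),52))
a=atz('top',c1(39,485),20);b=atz('top',c1(778,425),20);print('rail',a,b,(a+b)/2,np.linalg.norm(a-b),np.degrees(np.arctan2(*(a-b)[[1,0]])))
e1=cs[0]-cs[1];e2=cs[3]-cs[2];print(np.degrees(np.arctan2(e1[1],e1[0])),np.degrees(np.arctan2(e2[1],e2[0])))
f=cs[0]-cs[3];print(np.degrees(np.arctan2(f[1],f[0])))
print('ball',atz('top',c2(328,247),47),atz('side',c3(96,80),47),tri(ray('top',c2(328,247)),ray('side',c3(96,80))))
for z in (12,44,52):print('ptr',z,atz('top',c1(597,350),z),atz('side',c3(507,352),z), atz('top',c1(591,272),z))
print('knobtop',atz('top',c1(649,396),102),atz('side',c3(445,268),102))
print('decanter',atz('side',c3(255,50),0),'opener',atz('top',(268,227),4),'tumbler',atz('top',(395,203),90))
```

```text
{}
[[645.5  69.6  52. ]
 [652.1 -45.   52. ]
 [547.5 -50.5  52. ]
 [540.6  63.3  52. ]] [596.4   9.4  52. ]
dimple [597.8   9.2  52. ]
rail [581.3 267.1  20. ] [ 608.1 -190.5   20. ] [594.7  38.3  20. ] 458.41645634291694 93.35121171846335
93.29071833827354 93.44881966095623
3.4378336717999884
ball [411.8 271.6  47. ] [410.1 268.9  47. ] (array([411.1, 272. ,  45.2]), [np.float64(0.7872041761138814), np.float64(0.7872041761140116)])
ptr 12 [661.4 -81.3  12. ] [662.4 -81.1  12. ] [712.3 -79.7  12. ]
ptr 44 [650.9 -76.3  44. ] [ 645.4 -115.    44. ] [700.1 -74.7  44. ]
ptr 52 [648.3 -75.1  52. ] [ 641.1 -123.4   52. ] [697.1 -73.5  52. ]
knobtop [604.2 -95.7 102. ] [602.6 -93.6 102. ]
decanter [575.8 386.9   0. ] opener [364.3  30.2   4. ] tumbler [ 408.7 -253.8   90. ]
```

```bash
python3 -m pendant '[[[0.013,0.041,0],[0,0,4]],[[0.013,0.041,0],[0,0,4]],[[0.013,0.041,0],[0,0,4]],[[0.013,0.041,0],[0,0,4]],[[0.013,0.041,0],[0,0,4]],[[0.013,0.041,0],[0,0,4]],[[0.013,0.041,0],[0,0,4]],[[0.013,0.041,0],[0,0,4]],[[0.013,0.041,0],[0,0,4]],[[0.013,0.041,0],[0,0,4]],[[0.013,0.041,0],[0,0,4]],[[0.013,0.041,0],[0,0,4]],[[0.013,0.041,0],[0,0,4]],[[0.013,0.041,0],[0,0,4]],[[0.013,0.041,0],[0,0,4]],[[0.013,0.041,0],[0,0,4]],[[0.013,0.041,0],[0,0,4]],[[0.013,0.041,0],[0,0,4]]]' 100 25
```

```text
time: 1.95
tool_pos: [386.1, 210.0, 227.2]
ee_rot: [-3.14, -0.005, -0.003]
wrist_force: [1.7, 0.2, 0.1]
grip_width: 85.4
```

```bash
python3 -m pendant '[[[0.012,0.03,-0.025],[0,0,2]],[[0.012,0.031,-0.025],[0,0,1.5]],[[0,0,-0.02],[0,0,0]],[[0,0,0],[0,0,0]],[[0,0,0],[0,0,0]]]'
python3 - <<'E'
from h import *
T=pose(); print(T.round(1)); cv2.imwrite("pics/w1.png",vision.capture("wrist")[:,:,::-1])
s=r.get_state();print(s['ee_rot'])
print(proj('wrist',[411.2,271,47],T))
E
```

```text
time: 2.45
tool_pos: [412.5, 280.5, 154.8]
ee_rot: [-3.137, -0.009, 0.07]
wrist_force: [0.1, -0.8, 1.4]
grip_width: 85.2
[[ 1.000e+00  1.000e-01  0.000e+00  4.125e+02]
 [ 1.000e-01 -1.000e+00  0.000e+00  2.805e+02]
 [ 0.000e+00 -0.000e+00 -1.000e+00  1.548e+02]
 [ 0.000e+00  0.000e+00  0.000e+00  1.000e+00]]
[-3.13752794 -0.0081799   0.0699366 ]
[255.23971176 201.25564286]
```

View pics/w1.png

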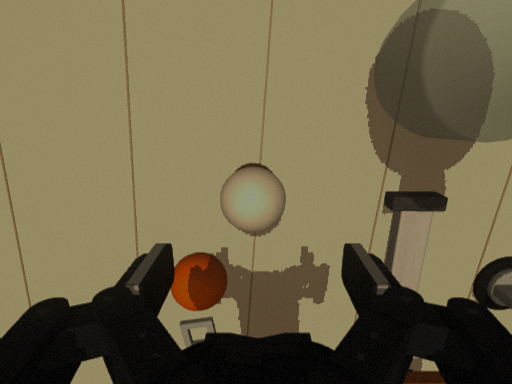

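```bash
python3 -m pendant '[[[-0.002,-0.009,-0.02],[-0.2,0.5,-0.6]],[[0,0,-0.03],[0,0,0]],[[0,0,-0.03],[0,0,0]],[[0,0,0],[0,0,0]],[[0,0,0],[0,0,0]]]'
python3 - <<'E'
from h import *
s=r.get_state();print(s['tool_pos'],s['ee_rot'],s['wrist_force'])
E
```

```text
time: 3.0
tool_pos: [414.8, 269.8, 81.1]
ee_rot: [-3.135, -0.014, 0.054]
wrist_force: [0.3, 0.6, 0.1]
grip_width: 85.2
[414.82084412 269.80898126  81.10246172] [-3.13519788 -0.01352039  0.05400153] [0.32506703 0.56665604 0.09955287]
```

```bash
python3 -m pendant '[[[-0.0043,0.0019,0],[-0.4,0.8,0.3]],[[0,0,0],[0,0,0]],[[0,0,0],[0,0,0]]]'
python3 - <<'E'
from h import *
for _ in range(3):
  s=r.get_state();print(s['tool_pos'],s['ee_rot'],s['qpos'])
E
```

```text
time: 3.3
tool_pos: [413.0, 272.7, 85.8]
ee_rot: [-3.139, -0.006, 0.059]
wrist_force: [0.4, 0.5, -0.2]
grip_width: 85.6
[413.01458036 272.68811952  85.80690373] [-3.13880071 -0.00560936  0.05869386] [4.42485685e-01 2.85231991e-01 1.89561868e+00 5.98620702e-04
 9.54495371e-01 3.83439509e-01]
[413.01458036 272.68811952  85.80690373] [-3.13880071 -0.00560936  0.05869386] [4.42485685e-01 2.85231991e-01 1.89561868e+00 5.98620702e-04
 9.54495371e-01 3.83439509e-01]
[413.01458036 272.68811952  85.80690373] [-3.13880071 -0.00560936  0.05869386] [4.42485685e-01 2.85231991e-01 1.89561868e+00 5.98620702e-04
 9.54495371e-01 3.83439509e-01]
```

```bash
python3 -m pendant '[[[-0.003,-0.001,0],[-0.1,0.4,0]],[[0,0,-0.015],[0,0,0]],[[0,0,-0.015],[0,0,0]],[[0,0,-0.013],[0,0,0]],[[0,0,0],[0,0,0]],[[0,0,0],[0,0,0]],[[0,0,0],[0,0,0]]]'
```

```text
time: 4.0
tool_pos: [411.8, 273.2, 45.8]
ee_rot: [-3.137, -0.005, 0.06]
wrist_force: [-0.0, 0.4, -0.5]
grip_width: 85.6
```

```bash
python3 -m pendant '[[[-0.0015,-0.0015,-0.011],[-0.2,0.3,0]],[[0,0,-0.011],[0,0,0]],[[0,0,0],[0,0,0]],[[0,0,0],[0,0,0]]]';  python3 - <<'E'
from h import *
T=pose(); a=vision.capture("wrist")[:,:,::-1]; b=vision.capture("side")[120:220,190:330,::-1]
cv2.imwrite("pics/w2.png",a);cv2.imwrite("pics/s2.png",cv2.resize(b,None,fx=5,fy=5,interpolation=cv2.INTER_CUBIC))
print(proj('wrist',[411.2,271,47],T),proj('wrist',[409.6,271.8,47],T))
E
```

```text
time: 4.4
tool_pos: [411.0, 272.0, 23.2]
ee_rot: [-3.14, -0.001, 0.06]
wrist_force: [-0.3, -0.1, 0.7]
grip_width: 85.4
[259.42189842 274.6189986 ] [256.13372717 272.96662506]
```

View pics/w2.png

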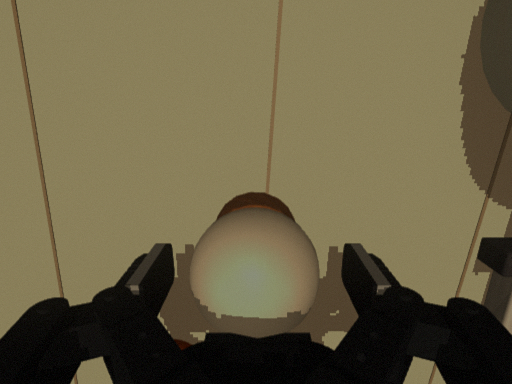

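View pics/s2.png

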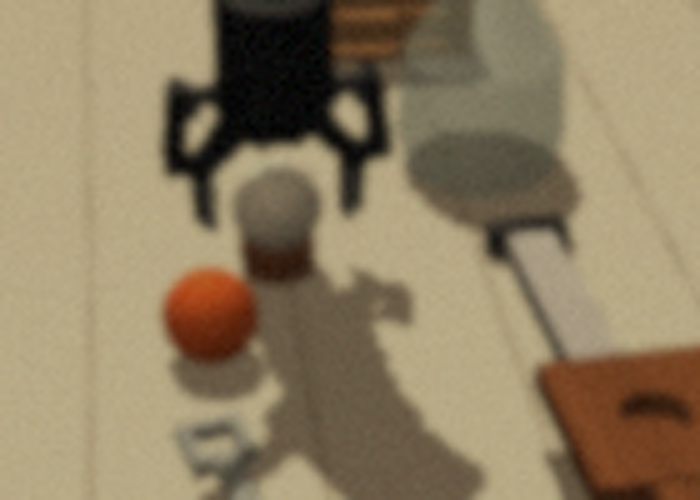

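The ball at wrist (254,270) is centred between the pads to within about 1 mm, and the fingertips reach just below its equator. I'll close.

```bash
python3 -m pendant '[[[-0.0005,-0.001,0],[0,0,0]],[[0,0,0],[0,0,0]],[[0,0,0],[0,0,0]],[[0,0,0],[0,0,0]],[[0,0,0],[0,0,0]],[[0,0,0],[0,0,0]]]' 62 20; python3 -m pendant '[[[0,0,0],[0,0,0]],[[0,0,0],[0,0,0]],[[0,0,0],[0,0,0]],[[0,0,0],[0,0,0]]]' 50 20
```

```text
time: 5.1
tool_pos: [409.6, 270.9, 24.1]
ee_rot: [-3.14, -0.0, 0.06]
wrist_force: [-1.0, 0.3, 0.3]
grip_width: 58.8
time: 5.5
tool_pos: [409.6, 270.9, 24.1]
ee_rot: [-3.14, -0.0, 0.06]
wrist_force: [-1.1, -0.2, 1.1]
grip_width: 58.9
```

```bash
python3 -m pendant '[[[0,0,0.01],[0,0,0]],[[0,0,0.015],[0,0,0]],[[0,0,0.015],[0,0,0]],[[0,0,0],[0,0,0]],[[0,0,0],[0,0,0]]]' - 30;  python3 - <<'E'
from h import *
T=pose(); a=vision.capture("wrist")[:,:,::-1]; b=vision.capture("side")[100:200,190:330,::-1]
cv2.imwrite("pics/w3.png",a);cv2.imwrite("pics/s3.png",cv2.resize(b,None,fx=5,fy=5,interpolation=cv2.INTER_CUBIC))
E
```

```text
time: 6.0
tool_pos: [410.3, 270.8, 66.5]
ee_rot: [-3.14, -0.002, 0.06]
wrist_force: [-0.1, -0.6, -1.5]
grip_width: 58.6
```

View pics/w3.png

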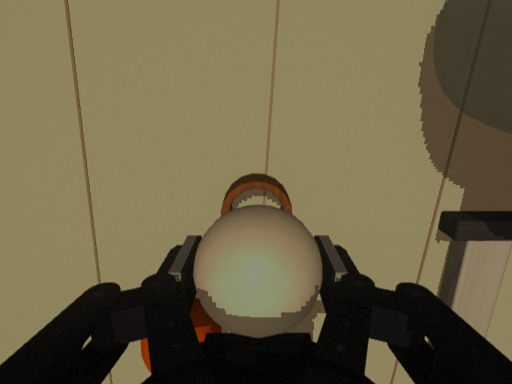

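View pics/s3.png

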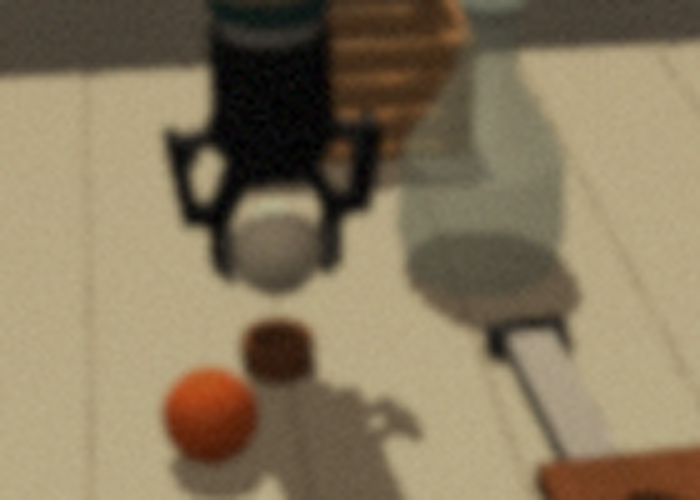

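Run:
```python
from h import *
I=np.eye(4)
for y in (-3,-1,0,1,3):print(y,proj('wrist',[0,y,-23],I),proj('wrist',[1,y,-23],I))
# silhouette of sphere prediction
for c in ([0,0,-23],[0,1,-23]):
  P=[]
  for a in np.linspace(0,2*np.pi,60):
    for b in np.linspace(0,np.pi,30):
      P.append(proj('wrist',np.array(c)+30*np.array([np.sin(b)*np.cos(a),np.sin(b)*np.sin(a),np.cos(b)]),I))
  P=np.array(P);print(P.min(0),P.max(0))
```

```text
-3 [259.01870126 266.35144938] [261.14523886 266.35077101]
-1 [259.0149579  270.07341934] [261.1322802  270.07276043]
0 [259.01309836 271.92233375] [261.12584289 271.92168445]
1 [259.01124684 273.76327054] [261.11943336 273.76263079]
3 [259.00756767 277.42141696] [261.10669691 277.42079604]
[194.19437526 208.46950121] [323.90615791 343.45712086]Traceback (most recent call last):
  File "<stdin>", line 9, in <module>
  File "h.py", line 15, in proj
    K,W,_=cam(n,T); c=np.linalg.inv(W)@np.append(p,1); c=K@(c[:3]*[1,-1,-1]); return c[:2]/c[2]
          ~~~^^^^^
  File "h.py", line 7, in cam
    i=vision.camera_info(n); K=np.array(i['intrinsics'])
ValueError: time passes only in moves, steps and waits
```

```bash
python3 -m pendant '[[[0,0,0.02],[0,0,0]],[[0.005,-0.007,0.025],[0,0,0]],[[0.012,-0.017,0.02],[0,0,0]],[[0.013,-0.018,0.01],[0,0,0]],[[0.013,-0.018,0],[0,0,0]],[[0.013,-0.018,0],[0,0,0]],[[0.013,-0.018,0],[0,0,0]],[[0.013,-0.018,0],[0,0,0]],[[0.013,-0.018,0],[0,0,0]],[[0.013,-0.018,0],[0,0,0]],[[0.013,-0.018,0],[0,0,0]],[[0.013,-0.018,0],[0,0,0]],[[0.013,-0.018,0],[0,0,0]],[[0.013,-0.018,0],[0,0,0]],[[0.01,-0.014,0],[0,0,0]],[[0.007,-0.009,0],[0,0,0]],[[0,0,0],[0,0,0]],[[0,0,0],[0,0,0]]]'
```

```text
time: 7.9
tool_pos: [584.6, 13.9, 128.8]
ee_rot: [3.141, 0.027, 0.061]
wrist_force: [0.3, 0.1, -1.8]
grip_width: 58.5
```

```bash
python3 -m pendant '[[[0.007,-0.003,0],[0,-1,0]],[[0.006,-0.0025,0],[0,-0.5,0]],[[0,0,0],[0,0,0]],[[0,0,0],[0,0,0]]]';  python3 - <<'E'
from h import *
np.set_printoptions(precision=1,suppress=True)
T=pose(); a=vision.capture("wrist")[:,:,::-1]; b=vision.capture("top")[70:170,200:340,::-1]
cv2.imwrite("pics/w4.png",a);cv2.imwrite("pics/t4.png",cv2.resize(b,None,fx=5,fy=5,interpolation=cv2.INTER_CUBIC))
print(T, proj('wrist',[597.2,9.3,52],T), proj('top',T[:3,3]+[0,1,23])-[200,70])
E
```

```text
time: 8.3
tool_pos: [597.1, 10.4, 129.0]
ee_rot: [3.141, -0.0, 0.064]
wrist_force: [0.3, 0.1, -0.8]
grip_width: 58.6
[[  1.    0.1   0.  597.1]
 [  0.1  -1.   -0.   10.4]
 [  0.    0.   -1.  129. ]
 [  0.    0.    0.    1. ]] [258.4 203.4] [76.3 46.1]
```

View pics/w4.png

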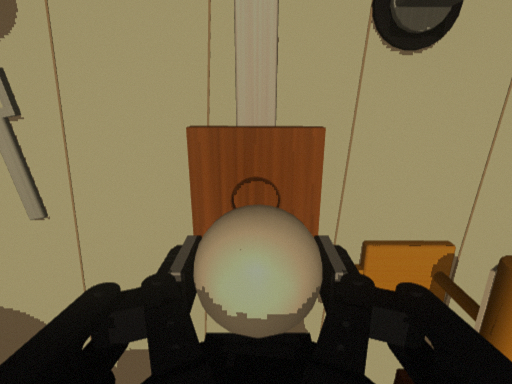

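View pics/t4.png

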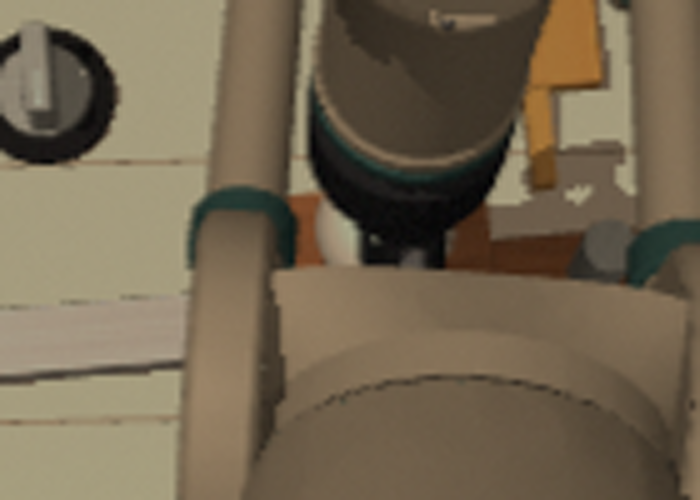

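```bash
python3 - <<'E'
import cv2
a=cv2.imread("pics/w4.png")
cv2.imwrite("pics/w4c.png",cv2.resize(a[115:225,180:335],None,fx=5,fy=5,interpolation=cv2.INTER_CUBIC))
E
python3 - <<'E'
from h import *
np.set_printoptions(precision=1,suppress=True)
T=pose()
K,W,_=cam('wrist',T)
def pr(p):
    c=np.linalg.inv(W)@np.append(p,1); c=K@(c[:3]*[1,-1,-1]); return c[:2]/c[2]
y=np.array([-.0588,.9983,0]);x=np.array([.9983,.0588,0])
for c in ([597.2,9.3,52],[595.3,9.3,52]):
  c=np.array(c); D=np.array([pr(c+19*(np.cos(t)*x+np.sin(t)*y)) for t in np.linspace(0,6.283,73)])
  print(c,pr(c),'dimple',D.min(0),D.max(0),'corners',pr(c-52*x+58*y),pr(c+52*x+58*y))
E
```

```text
[597.2   9.3  52. ] [258.3 203.3] dimple [234.7 180.5] [281.9 225. ] corners [188.9 129.6] [328.5 130.2]
[595.3   9.3  52. ] [256.  203.1] dimple [232.3 180.3] [279.6 224.9] corners [186.4 129.4] [325.9 130. ]
```

View pics/w4c.png

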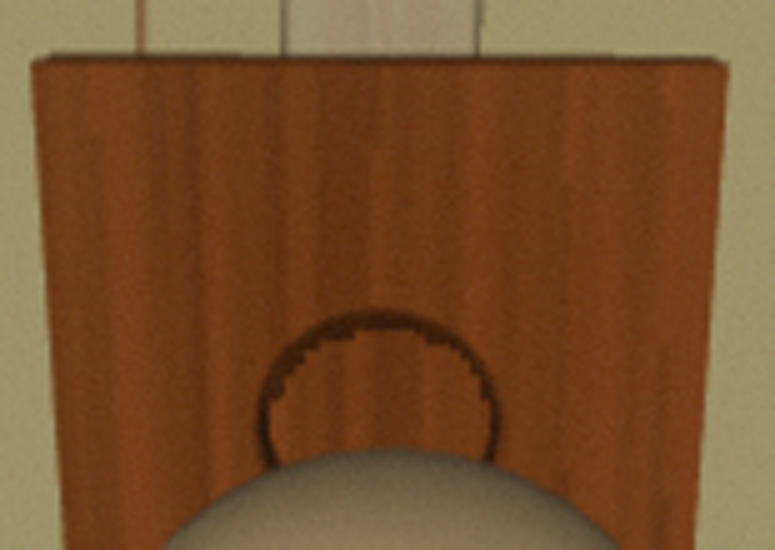

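Corrected against the wrist view (dimple rim at columns 231.6 to 279.6, top row 177), the dimple is near (595.4,11). I'll descend now.

```bash
python3 -m pendant '[[[-0.0015,-0.0005,-0.01],[0,0,0]],[[0,0,-0.015],[0,0,0]],[[0,0,-0.015],[0,0,0]],[[0,0,-0.01],[0,0,0]],[[0,0,0],[0,0,0]],[[0,0,0],[0,0,0]],[[0,0,0],[0,0,0]]]'
```

```text
time: 9.1
tool_pos: [594.3, 10.3, 75.7]
ee_rot: [3.141, 0.0, 0.064]
wrist_force: [-0.5, -0.5, -2.0]
grip_width: 58.5
```

```bash
python3 -m pendant '[[[0.0012,-0.0005,-0.008],[0,0,0]],[[0,0,-0.005],[0,0,0]],[[0,0,0],[0,0,0]],[[0,0,0],[0,0,0]]]';  python3 - <<'E'
from h import *
T=pose(); a=vision.capture("wrist")[:,:,::-1]; b=vision.capture("side")[150:250,270:410,::-1]
cv2.imwrite("pics/w5.png",a);cv2.imwrite("pics/s5.png",cv2.resize(b,None,fx=5,fy=5,interpolation=cv2.INTER_CUBIC))
K,W,_=cam('wrist',T)
def pr(p):
    c=np.linalg.inv(W)@np.append(p,1); c=K@(c[:3]*[1,-1,-1]); return c[:2]/c[2]
y=np.array([-.0588,.9983,0]);x=np.array([.9983,.0588,0])
c=np.array([595.4,11,52]);print(pr(c-52*x+58*y),pr(c+52*x+58*y),pr(c+19*y))
E
```

```text
time: 9.5
tool_pos: [596.9, 9.6, 63.1]
ee_rot: [3.14, -0.003, 0.064]
wrist_force: [-0.4, 0.6, -1.5]
grip_width: 58.2
[157.56737774 136.08692056] [355.73154813 137.01453145] [256.49183896 206.39494981]
```

View pics/w5.png

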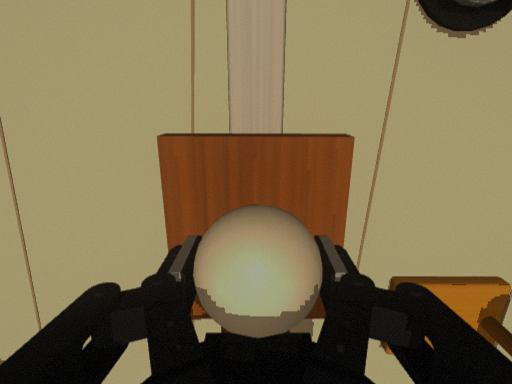

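View pics/s5.png

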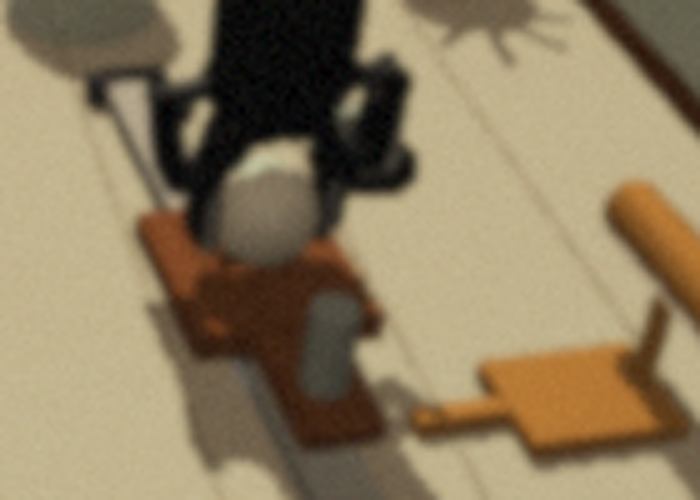

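```bash
python3 -m pendant '[[[-0.0018,0.001,-0.002],[0,0,0]],[[0,0,-0.003],[0,0,0]],[[0,0,-0.002],[0,0,0]],[[0,0,0],[0,0,0]],[[0,0,0],[0,0,0]]]'
```

```text
time: 10.1
tool_pos: [595.0, 10.7, 56.0]
ee_rot: [3.14, -0.003, 0.064]
wrist_force: [-0.0, -1.0, -1.2]
grip_width: 58.9
```

```bash
python3 -m pendant '[[[0,0,-0.002],[0,0,0]],[[0,0,0],[0,0,0]],[[0,0,0],[0,0,0]]]'; python3 -m pendant '[[[0,0,-0.0015],[0,0,0]],[[0,0,0],[0,0,0]],[[0,0,0],[0,0,0]]]'
```

```text
time: 10.4
tool_pos: [595.1, 10.7, 53.8]
ee_rot: [3.14, -0.004, 0.064]
wrist_force: [0.3, -0.1, -1.2]
grip_width: 58.5
time: 10.7
tool_pos: [595.5, 10.4, 52.9]
ee_rot: [3.14, -0.005, 0.065]
wrist_force: [-0.4, -1.1, 0.2]
grip_width: 58.2
```

```bash
python3 -m pendant '[[[0,0,-0.001],[0,0.2,0]],[[0,0,0],[0,0,0]],[[0,0,0],[0,0,0]]]'; python3 -m pendant '[[[0,0,-0.001],[0,0,0]],[[0,0,0],[0,0,0]],[[0,0,0],[0,0,0]]]'
```

```text
time: 11.0
tool_pos: [595.7, 10.1, 52.5]
ee_rot: [3.139, -0.001, 0.065]
wrist_force: [0.1, -0.2, 0.9]
grip_width: 58.3
time: 11.3
tool_pos: [595.8, 9.8, 52.3]
ee_rot: [3.139, -0.002, 0.065]
wrist_force: [-0.3, -0.8, 2.3]
grip_width: 58.9
```

Contact felt: about +3.5 N on z, and descent has stopped near 52.3. I'll release in small steps.

```bash
python3 -m pendant '[[[0,0,0],[0,0,0]],[[0,0,0],[0,0,0]],[[0,0,0],[0,0,0]]]' 71; python3 -m pendant '[[[0,0,0],[0,0,0]],[[0,0,0],[0,0,0]],[[0,0,0],[0,0,0]],[[0,0,0],[0,0,0]]]' 88;  python3 - <<'E'
from h import *
T=pose(); a=vision.capture("wrist")[:,:,::-1]; b=vision.capture("side")[150:250,270:410,::-1]
cv2.imwrite("pics/w6.png",a);cv2.imwrite("pics/s6.png",cv2.resize(b,None,fx=5,fy=5,interpolation=cv2.INTER_CUBIC))
E
```

```text
time: 11.6
tool_pos: [595.9, 10.2, 51.6]
ee_rot: [3.139, -0.002, 0.065]
wrist_force: [0.1, 0.7, -0.1]
grip_width: 60.8
time: 12.0
tool_pos: [595.9, 10.4, 51.1]
ee_rot: [3.14, -0.002, 0.065]
wrist_force: [-0.7, -0.8, -0.2]
grip_width: 74.7
```

View pics/w6.png

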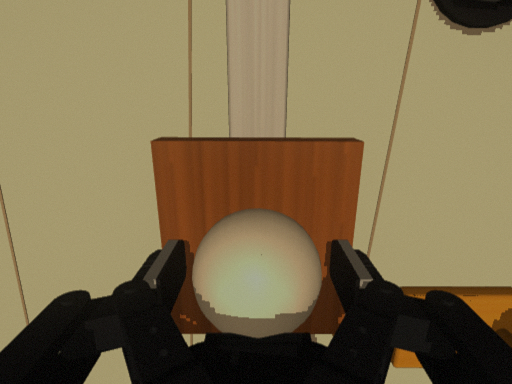

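View pics/s6.png

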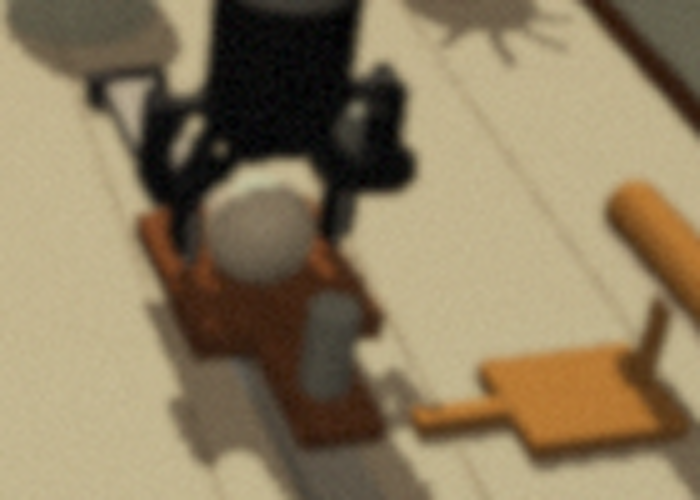

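The ball sits alone in the dimple at wrist (258,272), with the pads clear. I'll lift off and go over the knob.

```bash
python3 -m pendant '[[[0,0,0.008],[0,0,0]],[[0,0,0.02],[0,0,0]],[[0,0,0.03],[0,0,0]],[[0,0,0.03],[0,0,0]],[[0,0,0.012],[0,0,0]],[[0,-0.015,0],[0,0,0]],[[0.001,-0.02,0],[0,0,0]],[[0.001,-0.02,0],[0,0,0]],[[0.002,-0.02,0],[0,0,0]],[[0.002,-0.018,0],[0,0,0]],[[0,-0.01,0],[0,0,0]],[[0,0,0],[0,0,0]],[[0,0,0],[0,0,0]]]' 70;  python3 - <<'E'
from h import *
np.set_printoptions(precision=1,suppress=True)
T=pose(); print(T); a=vision.capture("wrist")[:,:,::-1]; cv2.imwrite("pics/w7.png",a)
K,W,_=cam('wrist',T)
def pr(p):
    c=np.linalg.inv(W)@np.append(p,1); c=K@(c[:3]*[1,-1,-1]); return c[:2]/c[2]
for p in ([602,-94,102],[595.9,11,75],[661,-81,12]):print(p,pr(p))
E
```

```text
time: 13.4
tool_pos: [598.3, -101.5, 154.6]
ee_rot: [3.138, 0.002, 0.065]
wrist_force: [-0.0, 1.0, 0.2]
grip_width: 60.1
[[   1.     0.1   -0.   598.3]
 [   0.1   -1.    -0.  -101.5]
 [  -0.     0.    -1.   154.6]
 [   0.     0.     0.     1. ]]
[602, -94, 102] [264.5 203.6]
[595.9, 11, 75] [265.7  48.1]
[661, -81, 12] [322.3 164.7]
```

View pics/w7.png

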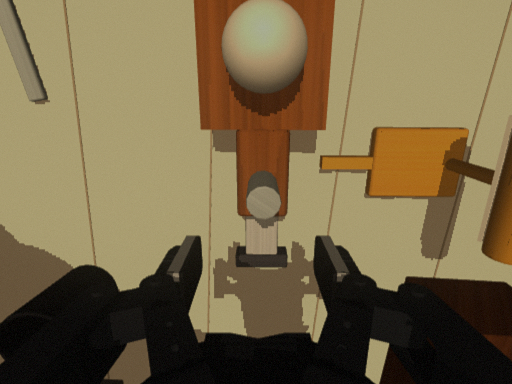

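Wrist view: ball seated at (264,46), knob top (263,203), pointer tip (320,162). All match predictions within about 2 px. I'll descend onto the knob.

```bash
python3 -m pendant '[[[0.0032,0.0077,-0.01],[0.2,0,0]],[[0,0,-0.015],[0,0,0]],[[0,0,0],[0,0,0]],[[0,0,0],[0,0,0]]]' 64
```

```text
time: 13.85
tool_pos: [601.7, -89.0, 127.8]
ee_rot: [-3.139, 0.002, 0.068]
wrist_force: [0.6, 0.9, 0.8]
grip_width: 54.8
```

```bash
python3 -m pendant '[[[0,-0.004,-0.01],[-0.1,0,-0.3]],[[0,0,-0.015],[0,0,0]],[[0,0,-0.02],[0,0,0]],[[0,0,-0.01],[0,0,0]],[[0,0,0],[0,0,0]],[[0,0,0],[0,0,0]]]'
```

```text
time: 14.45
tool_pos: [603.3, -92.5, 71.5]
ee_rot: [3.141, -0.002, 0.064]
wrist_force: [-0.0, 0.3, 0.5]
grip_width: 54.7
```

```bash
python3 -m pendant '[[[-0.0015,-0.001,-0.006],[0,0,-0.3]],[[0,0,-0.005],[0,0,0]],[[0,0,0],[0,0,0]],[[0,0,0],[0,0,0]]]';  python3 - <<'E'
from h import *
T=pose(); a=vision.capture("wrist")[:,:,::-1]; cv2.imwrite("pics/w8.png",a)
E
```

```text
time: 14.85
tool_pos: [603.1, -94.1, 61.7]
ee_rot: [3.139, -0.005, 0.058]
wrist_force: [0.0, 0.4, 0.5]
grip_width: 54.9
```

View pics/w8.png

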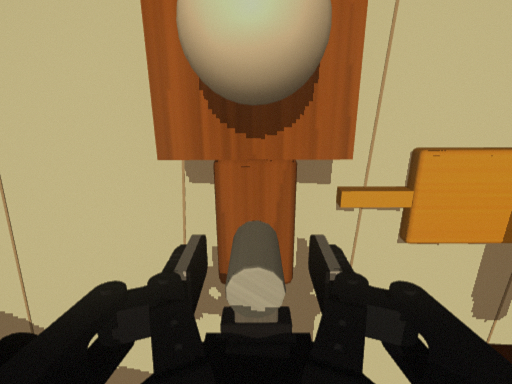

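The knob stands between the pads, with its top at (256,285). I'll grip gently.

```bash
python3 -m pendant '[[[-0.001,0,0],[0,0.2,0]],[[0,0,0],[0,0,0]],[[0,0,0],[0,0,0]],[[0,0,0],[0,0,0]],[[0,0,0],[0,0,0]],[[0,0,0],[0,0,0]]]' 20 20
```

```text
time: 15.5
tool_pos: [601.8, -94.2, 62.2]
ee_rot: [3.139, -0.001, 0.058]
wrist_force: [0.4, -0.3, 0.3]
grip_width: 25.5
```

```bash
python3 -m pendant '[[[0,-0.001,0],[0,0,0]],[[0,-0.002,0],[0,0,0]],[[0.0002,-0.003,0],[0,0,0]],[[0.0002,-0.004,0],[0,0,0]],[[0.0002,-0.004,0],[0,0,0]],[[0.0002,-0.004,0],[0,0,0]],[[0.0002,-0.004,0],[0,0,0]],[[0.0002,-0.004,0],[0,0,0]],[[0.0002,-0.004,0],[0,0,0]],[[0.0002,-0.004,0],[0,0,0]],[[0.0002,-0.004,0],[0,0,0]],[[0.0002,-0.003,0],[0,0,0]],[[0,-0.002,0],[0,0,0]],[[0,-0.001,0],[0,0,0]],[[0,0,0],[0,0,0]]]'
python3 - <<'E'
from h import *
T=pose(); a=vision.capture("wrist")[:,:,::-1]; cv2.imwrite("pics/w9.png",a)
E
```

```text
time: 17.0
tool_pos: [604.6, -140.8, 62.2]
ee_rot: [-3.141, -0.003, 0.057]
wrist_force: [0.3, 1.8, -0.4]
grip_width: 25.5
```

View pics/w9.png

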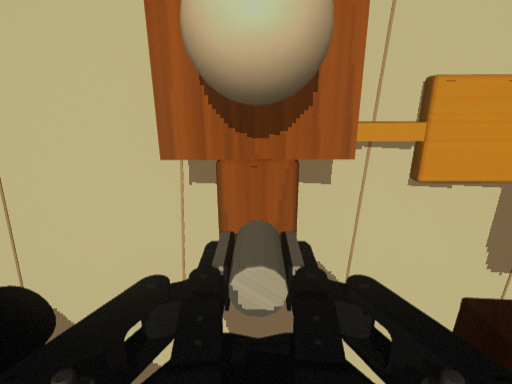

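```bash
python3 -m pendant '[[[0,-0.001,0],[0,0,0]],[[0,-0.002,0],[0,0,0]],[[0.0002,-0.003,0],[0,0,0]],[[0.0002,-0.004,0],[0,0,0]],[[0.0002,-0.004,0],[0,0,0]],[[0.0002,-0.004,0],[0,0,0]],[[0.0002,-0.004,0],[0,0,0]],[[0.0002,-0.004,0],[0,0,0]],[[0.0002,-0.004,0],[0,0,0]],[[0.0002,-0.004,0],[0,0,0]],[[0.0002,-0.003,0],[0,0,0]],[[0,-0.002,0],[0,0,0]],[[0,-0.001,0],[0,0,0]],[[0,0,0],[0,0,0]],[[0,0,0],[0,0,0]]]'
python3 - <<'E'
from h import *
T=pose(); a=vision.capture("wrist")[:,:,::-1]; cv2.imwrite("pics/w10.png",a)
a=vision.capture("top")[:,:,::-1]; cv2.imwrite("pics/t10.png",cv2.resize(a[50:160,230:380],None,fx=5,fy=5,interpolation=cv2.INTER_CUBIC))
a=vision.capture("side")[:,:,::-1]; cv2.imwrite("pics/s10.png",cv2.resize(a[170:280,300:440],None,fx=5,fy=5,interpolation=cv2.INTER_CUBIC))
E
```

```text
time: 18.55
tool_pos: [607.3, -184.3, 62.3]
ee_rot: [-3.141, -0.004, 0.057]
wrist_force: [2.2, 1.1, -0.2]
grip_width: 25.5
```

View pics/w10.png

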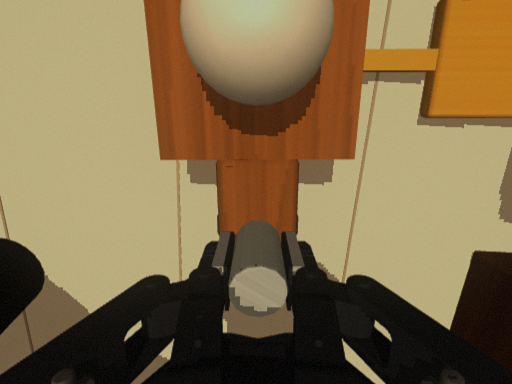

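View pics/t10.png

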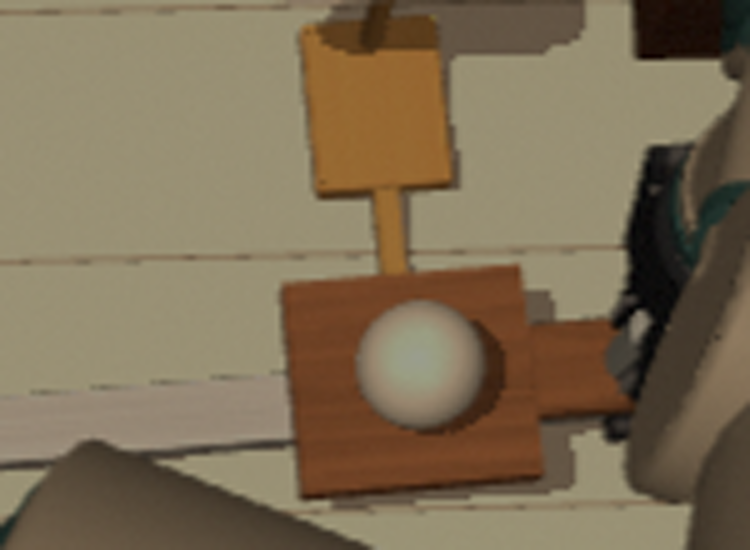

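View pics/s10.png

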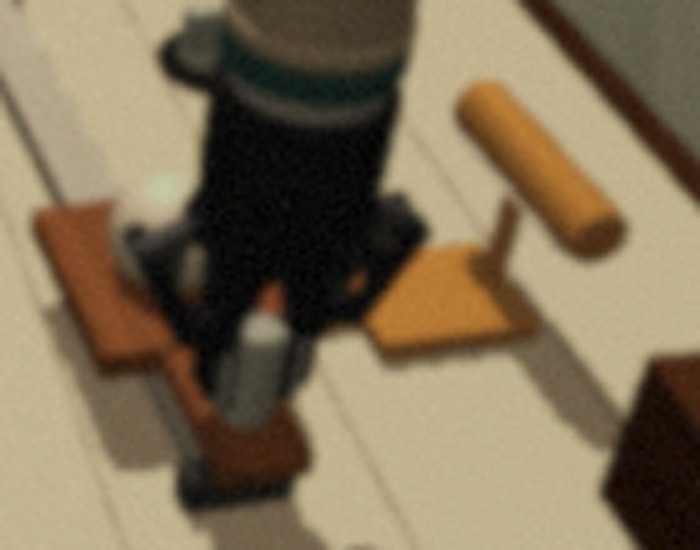

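```bash
python3 - <<'E'
import cv2
a=cv2.imread("pics/w10.png")
cv2.imwrite("pics/w10c.png",cv2.resize(a[30:170,300:470],None,fx=4,fy=4,interpolation=cv2.INTER_CUBIC))
E
python3 - <<'E'
from h import *
np.set_printoptions(precision=1,suppress=True)
c=lambda x,y:((x+.5)/5-.5+230,(y+.5)/5-.5+50)
cs=np.array([atz('top',c(*p),52) for p in [(282,286),(519,265),(542,474),(303,497)]]);m=cs.mean(0);print(m)
a=np.radians(3.37);Y=np.array([-np.sin(a),np.cos(a),0]);X=np.array([np.cos(a),np.sin(a),0])
b=atz('top',c(421,366),75);print('ball',b)
for q in [(387,195),(394,268)]:
  p=atz('top',c(*q),12);print(p,'dimple-ptr',(m-p)@Y,'ball-ptr',(b-p)@Y,(p-m)@X)
E
```

```text
[602.5 -80.4  52. ]
ball [602.6 -81.4  75. ]
[709.8 -78.7  12. ] dimple-ptr 4.518492661309249 ball-ptr 3.5532498972708226 107.21630624180031
[671.6 -80.6  12. ] dimple-ptr 4.203724544010521 ball-ptr 3.238481779972095 68.98050211415642
```

View pics/w10c.png

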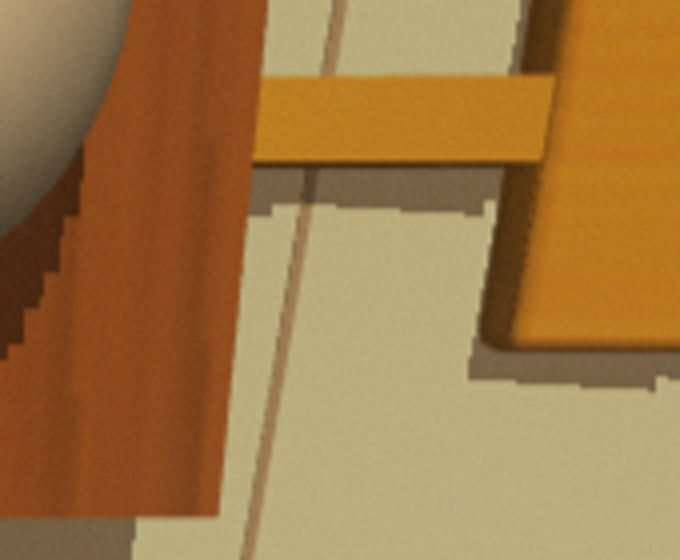

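Run:
```python
from h import *
np.set_printoptions(precision=1,suppress=True)
T=pose();i=vision.camera_info('wrist');K=np.array(i['intrinsics']);W=T@np.array(i['hand_eye'])
def az(uv,z):
    d=W[:3,:3]@((np.linalg.inv(K)@[*uv,1])*[1,-1,-1]);o=W[:3,3];return o+d*(z-o[2])/d[2]
c=lambda x,y:((x+.5)/4-.5+300,(y+.5)/4-.5+30)
a=np.radians(3.37);Y=np.array([-np.sin(a),np.cos(a),0]);X=np.array([np.cos(a),np.sin(a),0])
e1=az((160,158.6),52);e2=az(c(220,516),52);print(e1,e2,np.linalg.norm(e1-e2))
dim=(e1+e2)/2+58*Y;print('dimple',dim, 'from knob', T[:3,3]+105*Y)
print('edge',az(c(265,40),52)@X-dim@X)
for z in (6,12,18,22):
  u=az(c(400,74),z);l=az(c(400,161),z);m=(u+l)/2
  u2=az(c(300,74),z);l2=az(c(300,161),z);
  print(z,'w',(u-l)@Y,m,'dimple-ptr',(dim-m)@Y,(dim-(u2+l2)/2)@Y, (T[:3,3]+105*Y-m)@Y)
```

```text
[ 551.9 -139.4   52. ] [ 655.7 -133.5   52. ] 103.97405122197367
dimple [600.4 -78.6  52. ] from knob [601.1 -79.5  62.3]
edge 51.76686082005551
6 w 12.587637751407131 [690.5 -76.6   6. ] dimple-ptr 3.378127074072712 3.3555552912555426 2.421625391782227
12 w 12.20765936039097 [687.8 -77.6  12. ] dimple-ptr 4.160331268342038 4.138440851630759 3.203829586051553
18 w 11.827680969374802 [685.1 -78.5  18. ] dimple-ptr 4.942535462611363 4.921326412006017 3.986033780320878
22 w 11.574362042030703 [683.4 -79.1  22. ] dimple-ptr 5.464004925457582 5.4432501189228235 4.507503243167096
```

Estimates agree that the dimple is still about 4 mm short: 4.3 from the top view, 4.15 from the wrist, and 3.2–3.5 from the ball and knob.

```bash
python3 -m pendant '[[[0.0001,-0.0015,0],[0,0,0]],[[0.0001,-0.0015,0],[0,0,0]],[[0,-0.0008,0],[0,0,0]],[[0,0,0],[0,0,0]],[[0,0,0],[0,0,0]]]'
cat > m.py <<'E'
from h import *
import sys
n=sys.argv[1]
T=pose(); a=vision.capture("wrist")[:,:,::-1]; cv2.imwrite(f"pics/w{n}.png",a)
cv2.imwrite(f"pics/w{n}c.png",cv2.resize(a[0:170,150:480],None,fx=2.4,fy=2.4,interpolation=cv2.INTER_CUBIC))
a=vision.capture("top")[:,:,::-1]; cv2.imwrite(f"pics/t{n}.png",cv2.resize(a[50:160,230:380],None,fx=5,fy=5,interpolation=cv2.INTER_CUBIC))
E
python3 m.py 11
```

```text
time: 19.2
tool_pos: [607.5, -187.9, 62.2]
ee_rot: [-3.141, -0.004, 0.058]
wrist_force: [1.2, 1.6, 0.3]
grip_width: 25.3
```

View pics/w11c.png

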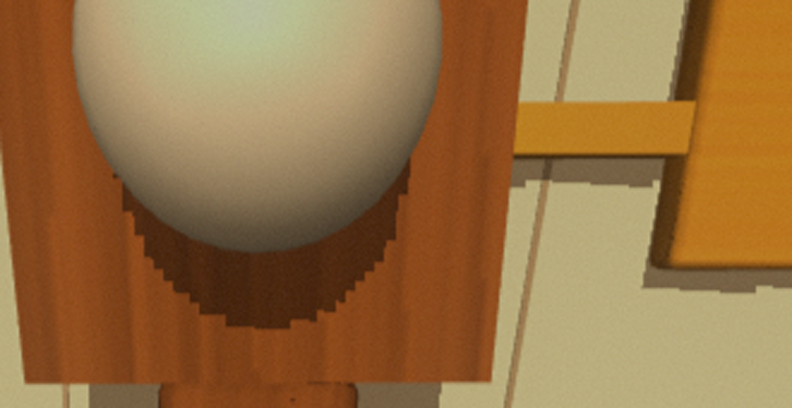

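View pics/t11.png

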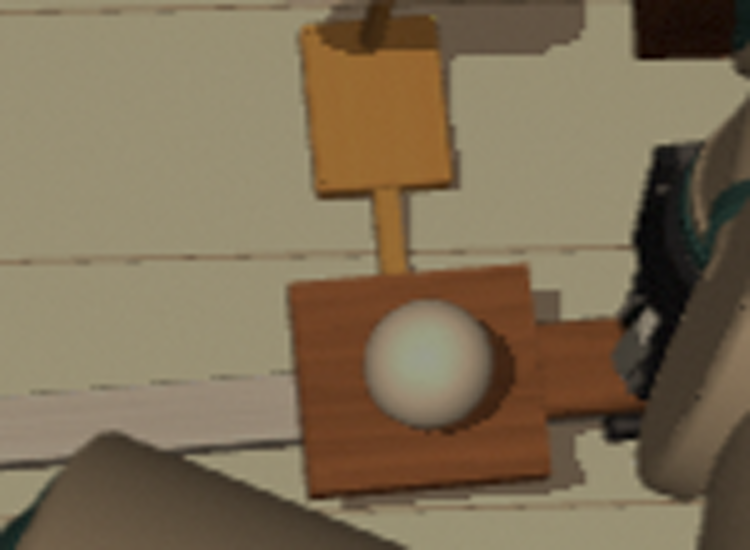

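```bash
cat > e.py <<'E'
from h import *
np.set_printoptions(precision=2,suppress=True)
a=np.radians(3.37);Y=np.array([-np.sin(a),np.cos(a),0]);X=np.array([np.cos(a),np.sin(a),0])
def top(cs,ball,ptrs):
    c=lambda x,y:((x+.5)/5-.5+230,(y+.5)/5-.5+50)
    m=np.mean([atz('top',c(*p),52) for p in cs],0); b=atz('top',c(*ball),75)
    for q in ptrs:
        p=atz('top',c(*q),12); print('top dimple-ptr',(m-p)@Y,'ball',(b-p)@Y)
def wr(T,near,pu,pl,k=2.4,off=(150,0)):
    i=vision.camera_info('wrist');K=np.array(i['intrinsics']);W=T@np.array(i['hand_eye'])
    def az(uv,z):
        uv=((uv[0]+.5)/k-.5+off[0],(uv[1]+.5)/k-.5+off[1])
        d=W[:3,:3]@((np.linalg.inv(K)@[*uv,1])*[1,-1,-1]);o=W[:3,3];return o+d*(z-o[2])/d[2]
    dim=(az(near[0],52)+az(near[1],52))/2+58*Y; m=(az(pu,12)+az(pl,12))/2
    print('wrist',dim,m,(dim-m)@Y,'knob',(T[:3,3]+105*Y-m)@Y)
E
python3 - <<'E'
from e import *
T=pose()
top([(289,285),(527,265),(549,474),(310,497)],(428.5,365),[(387,195),(394,268)])
wr(T,[(25,381),(491,381)],(600,101),(600,155))
E
```

```text
top dimple-ptr 1.0365214971441998 ball 0.0009090431334580919
top dimple-ptr 0.7217533798454724 ball -0.3138590741652695
wrist [600.56 -82.05  52.  ] [687.38 -77.81  12.  ] 0.8703266735803182 knob -0.17297111925100703
```

```bash
python3 -m pendant '[[[0,-0.0006,0],[0,0,0]],[[0,0,0],[0,0,0]],[[0,0,0],[0,0,0]]]'; python3 -m pendant '[[[0,0,0],[0,0,0]],[[0,0,0],[0,0,0]],[[0,0,0],[0,0,0]],[[0,0,0],[0,0,0]],[[0,0,0],[0,0,0]]]' 66; python3 -m pendant '[[[0,0,0.01],[0,0,0]],[[0,0,0.02],[0,0,0]],[[0,0,0.03],[0,0,0]],[[0,0,0.03],[0,0,0]],[[0,0,0.03],[0,0,0]],[[0,0,0.02],[0,0,0]],[[0,0,0],[0,0,0]],[[0,0,0],[0,0,0]]]'; python3 m.py 12
```

```text
time: 19.6
tool_pos: [607.6, -188.5, 62.3]
ee_rot: [-3.141, -0.004, 0.058]
wrist_force: [1.5, 2.8, -0.2]
grip_width: 25.8
time: 20.1
tool_pos: [606.7, -190.4, 62.3]
ee_rot: [3.14, -0.003, 0.058]
wrist_force: [0.0, 0.2, -1.7]
grip_width: 56.5
time: 20.9
tool_pos: [605.2, -190.2, 211.3]
ee_rot: [3.138, -0.004, 0.058]
wrist_force: [-1.0, 0.8, -1.4]
grip_width: 56.7
```

View pics/w12.png

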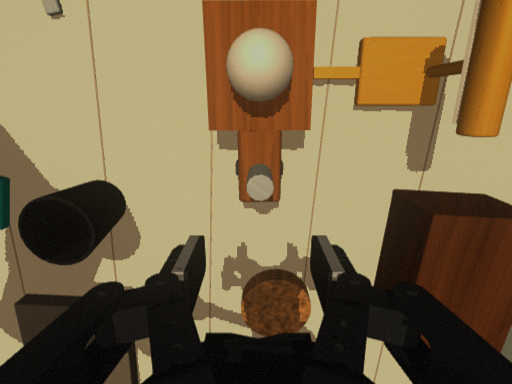

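View pics/t12.png

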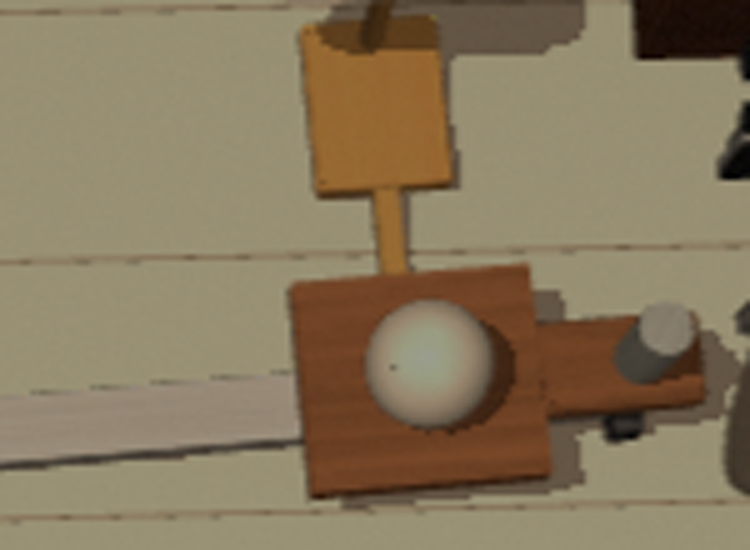

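```bash
python3 -m pendant '[[[0.005,0.015,0],[0,0,0]],[[0.005,0.02,0],[0,0,0]],[[0.005,0.02,0],[0,0,0]],[[0.005,0.02,0],[0,0,0]],[[0.005,0.015,0],[0,0,0]],[[0,0,0],[0,0,0]],[[0,0,0],[0,0,0]],[[0,0,0],[0,0,0]]]'
python3 - <<'E'
from h import *
T=pose(); np.save('T13.npy',T); a=vision.capture("wrist")[:,:,::-1]; cv2.imwrite("pics/w13.png",a)
cv2.imwrite("pics/w13c.png",cv2.resize(a[60:220,180:380],None,fx=3.75,fy=3.75,interpolation=cv2.INTER_CUBIC))
E
```

```text
time: 21.8
tool_pos: [627.6, -91.0, 200.5]
ee_rot: [-3.136, 0.014, 0.058]
wrist_force: [0.1, -0.6, -0.8]
grip_width: 56.4
```

View pics/w13.png

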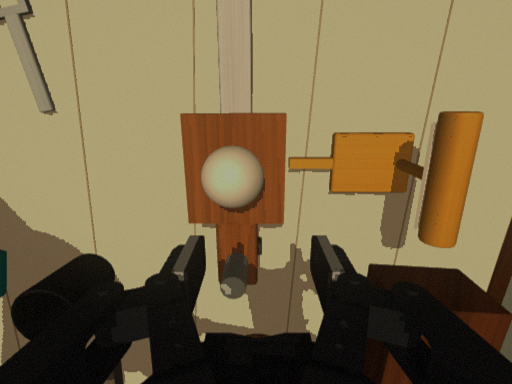

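View pics/w13c.png

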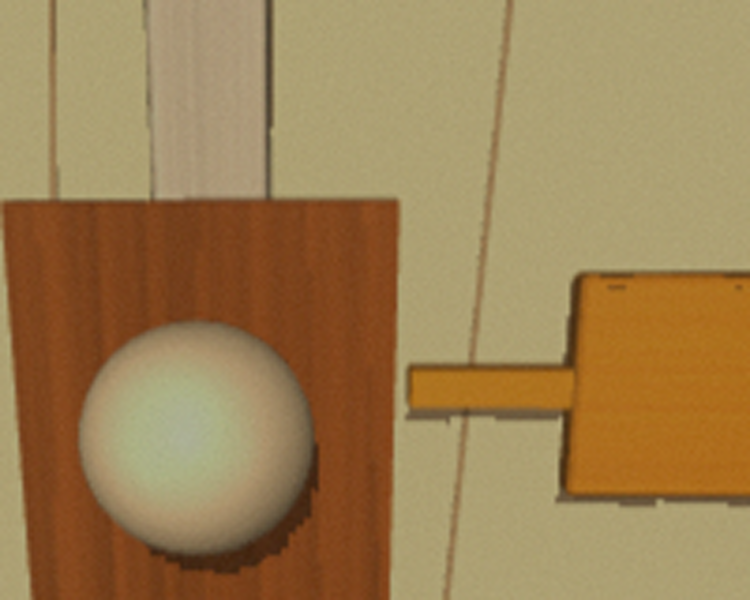

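```bash
python3 - <<'E'
import cv2
a=cv2.imread("pics/w13.png")
cv2.imwrite("pics/w13d.png",cv2.resize(a[200:300,170:300],None,fx=6,fy=6,interpolation=cv2.INTER_CUBIC))
t=cv2.imread("pics/t12.png")
E
python3 - <<'E'
from e import *
# top estimate after release
top([(291,285),(528,265),(550,474),(311,497)],(429.5,365),[(387,195),(394,268)])
E
```

```text
top dimple-ptr 0.4378134352749218 ball -0.4661904888722531
top dimple-ptr 0.12304531797619421 ball -0.7809586061709816
```

View pics/w13d.png

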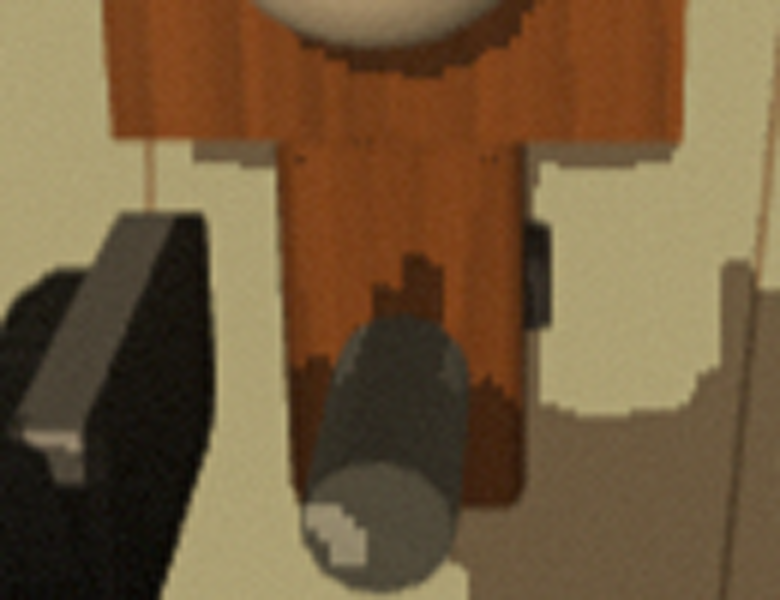

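Run:
```python
from h import *
from scipy.optimize import least_squares
np.set_printoptions(precision=2,suppress=True)
T=np.load('T13.npy');i=vision.camera_info('wrist');K=np.array(i['intrinsics']);W0=T@np.array(i['hand_eye'])
c=lambda x,y:np.array([(x+.5)/3.75-.5+180,(y+.5)/3.75-.5+60]);d=lambda x,y:np.array([(x+.5)/6-.5+170,(y+.5)/6-.5+200])
px=np.array([c(4,202),c(398,201),d(682,139),d(114,137)])
ball=c(197,437); pu=[c(430,367),c(550,367)]; pl=[c(430,409),c(550,409)]; tip=c(408,388)
def az(W,uv,z):
    v=W[:3,:3]@((np.linalg.inv(K)@[*uv,1])*[1,-1,-1]);o=W[:3,3];return o+v*(z-o[2])/v[2]
a=np.radians(3.37);Y=np.array([-np.sin(a),np.cos(a),0]);X=np.array([np.cos(a),np.sin(a),0])
def rep(W,lab):
    co=np.array([az(W,p,52) for p in px]);m=co.mean(0)
    Yl=(co[0]+co[1]-co[2]-co[3]);Yl/=np.linalg.norm(Yl)
    b=az(W,ball,75)
    pm=[(az(W,u,12)+az(W,l,12))/2 for u,l in zip(pu,pl)]
    print(lab,m,'sizes',np.linalg.norm(co[0]-co[1]),np.linalg.norm(co[0]-co[3]),'yaw',np.degrees(np.arctan2(-Yl[0],Yl[1])),'dim-ptr',[(m-p)@Y for p in pm],'ball',[(b-p)@Y for p in pm],'tip x',(az(W,tip,12)-m)@X)
rep(W0,'raw')
# refine: small rotation+height correction s.t. plate is right size/square
def WW(q):
    W=W0.copy();W[:3,:3]=Ro.from_rotvec(q[:3]).as_matrix()@W0[:3,:3];W[2,3]+=q[3];return W
def f(q):
    W=WW(q);co=np.array([az(W,p,52) for p in px]);m=co.mean(0)
    ex=np.array([m-52*X+58*Y,m+52*X+58*Y,m+52*X-58*Y,m-52*X-58*Y])
    return np.r_[(co-ex)[:,:2].ravel(),q[:3]*100,q[3]*.3]
s=least_squares(f,np.zeros(4));print(s.x,np.abs(s.fun[:8]).max());rep(WW(s.x),'ref')
```

```text
raw [600.57 -82.8   52.  ] sizes 102.52993781553563 114.92430638318172 yaw 3.3567260767373126 dim-ptr [np.float64(-0.4235555110401037), np.float64(-0.47591193563318235)] ball [np.float64(-0.22569163136450962), np.float64(-0.27804805595758825)] tip x 59.08581304406531
[-0.    0.   -0.    2.05] 0.4097049654392322
ref [600.19 -83.54  52.  ] sizes 103.26590196312735 115.79446038206065 yaw 3.336161397847872 dim-ptr [np.float64(-0.4514671140338502), np.float64(-0.4984268290921859)] ball [np.float64(-0.26590578583454183), np.float64(-0.31286550089287757)] tip x 59.46487188723381
```

All four estimates put the dimple within about 0.6 mm of the pointer line. I'll do a last check of the whole scene.

Run:
```python
from h import *
a=vision.capture("top")[:,:,::-1];b=vision.capture("side")[:,:,::-1]
cv2.imwrite("pics/f.png",np.hstack([a[:,:400],b[:,120:512]]))
s=r.get_state();print(s['time'],s['wrist_force'],s['tool_pos'])
```

```text
21.95 [-0.57826491 -0.44699432  0.10870939] [627.67673575 -91.52493258 200.88965151]
```

View pics/f.png

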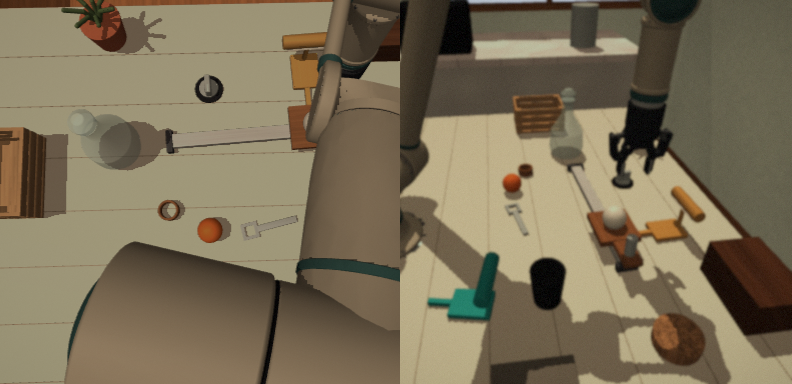

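The ball rests in the tray at side-part (614,219). The decanter, opener and tumbler are where they were, and the arm is clear of everything.

```bash
python3 -c "
from workcell import r
print(r.finish_job())"
```

```text
the job is handed in; nothing more can be done
None
```

The opal ball is seated in the tray's dimple, and the tray is lined up with the picture lamp's pointer to within my measuring error. I set the ball down gently (about 3.5 N at contact), slid the tray about 94 mm by its knob, then let go and lifted clear. The job was handed in at about 22 s of the 58 s allowed; no verdict was reported.

- **Alignment:** the final estimates disagreed slightly. Measured from the tray plate, the dimple's offset from the pointer line was +0.1 to +0.4 mm (top camera) and -0.45 mm (wrist camera). Measured from the ball, it was -0.3 to -0.8 mm.
- **Other things:** by eye in the last pictures, the ball is seated and the tumbler, decanter and opener have not moved. The robot was touching nothing.

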